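# Sort the hardware from a strip-down

## Task

Sort the hardware left from the strip-down: lay the bright plated bolt in the bin that keeps the plated bolt, the black high-tensile bolt in the bin that keeps the black bolt, and the rusty bolt in the scrap bin with the rusty nut and stub, each lying flat on the free floor of its bin. Slip the loose steel spacer tube down over the empty post of the spacer stand (the one without a ring) until it sits on the base. Leave the tin of nuts and the clamp where they are.

Things in the scene. Friction and masses are not known exactly. Their poses are not given: they have to be found in the camera images.
- plated_bolt: loose bright silver zinc-plated hex bolt lying on the bench, 22 x 58 x 20 mm, about 60 g; origin at the middle of its underside, y along the bolt (its 58 mm length), z up; it may be treated as a 22 mm wide, 20 mm high bar
- black_bolt: loose black hex bolt lying on the bench, 22 x 68 x 20 mm, about 60 g; origin at the middle of its underside, y along the bolt (its 68 mm length), z up; it may be treated as a 22 mm wide, 20 mm high bar
- rusty_bolt: loose short brown rusty hex bolt lying on the bench, 18 x 42 x 17 mm, about 60 g; origin at the middle of its underside, y along the bolt (its 42 mm length), z up; it may be treated as an 18 mm wide, 17 mm high bar
- spacer_tube: loose dark grey steel spacer tube standing on its end on the bench, outside diameter 42 mm, bore at least 33 mm, 60 mm high, about 160 g; origin at the centre of its lower end, z along its axis
- blue_bin: fixed blue open bin, home of plated bolts: outside 90 (x) x 117 (y) x 32 mm high, walls 2.5 mm; origin at the centre of its underside (2 mm above the bench), floor 3 mm above that. A plated bolt that stays there (fixed, 20 mm high) lies across its +y end; floor from y = -56 to +32 mm free, full width. Stands with the other three homes, 3 mm apart and turned alike, in a grey carrier with a 10 mm lip
- yellow_bin: fixed yellow open bin, home of black bolts, same size, origin and floor as the blue bin; a black bolt that stays there (fixed, 20 mm high) lies across its +y end; floor from y = -56 to +31 mm free, full width
- red_bin: fixed red open scrap bin, home of rusty parts, same size, origin and floor as the blue bin; a rusty nut and a rusty round stub that stay there (fixed, up to 27 mm high) lie at its +y end; floor from y = -56 to +27 mm free, full width
- spacer_stand: fixed stand in the same carrier: dark steel plate 84 (x) x 115 (y) x 6 mm with two bright posts, 16 mm diameter, 45 mm high above the plate, tips coned; origin at the centre of its underside (2 mm above the bench). Empty post at x = 0, y = -30 mm; the one at y = +35 mm carries a short fixed ring, 24 mm high. A tube fully home has its lower end on the plate, 6 mm above the origin
- nut_tin: bystander: open tin of nuts, 70 mm diameter, 58 mm high, standing on the bench; origin at the centre of its underside
- clamp: bystander: blue C-clamp lying on the bench, 160 x 81 x 20 mm; origin at the centre of its underside
Not all that is in view belongs to the job. Several things have the shape of the spacer_tube; the one meant has the colours described above.

How it is judged:
By the outcome, as a careful person would: the job done as asked, in the order asked, and still so for the second after the job is handed in, with the robot touching nothing.
It also fails if it takes over 88 s, if anything falls off the work surface, if the arm or the gripper's body presses on something with over 40 N, if the wrist force passes 120 N, or if a joint passes its speed limit or range.

## Robot

A 6-joint arm with a two-finger parallel gripper is mounted at the origin on the work surface; the furniture and walls round the work are solid. World frame = base frame: x ahead of the robot, y to its left, z up, the work surface at z = 0. Lengths are in mm, angles in degrees, forces in N, time in s.
With the tool pointing down it reaches from about 300 to 850 mm from the base axis. Payload 4.2 kg.
Tool frame: the origin (TCP) lies at the very end of the fingers, on their centre line; the grasp point (between the pads) lies 19 mm behind it; z points along the fingers, y is the line along which they close (so a half turn about z gives the same grasp; the last joint's range is limited). The gripper opens to 91 mm and grips with 3 to 60 N. Pads are 32 mm wide; open, the fingers measure 118 mm over their backs; the gripper's body (76 mm by 178 mm) begins 60 mm behind the grasp point.
Start: joints at [69.672, 18.312, 89.639, -0, 72.044, -1.146], TCP at [188.936, 543.09, 213.976] pointing down, gripper open.
Joint ranges: [-177.97, 177.97], [-48.28, 115.42], [12.27, 149.76], [-77.06, 257.06], [2.81, 150.46], [-146.56, 146.56]. Speed limits (degrees/s): [147.25, 147.25, 180, 180, 180, 180].

## Interface

Orientations are given as [roll, pitch, yaw] about the fixed x, y, z axes, in that order (R = Rz(yaw) Ry(pitch) Rx(roll)).
In Python, from workcell import env, eyes gives the robot as it stands.
- The arm moves only by the tool send_rows, never from a script. Its argument "targets" is text: rows parted by semicolons, each of 7 numbers parted by spaces: the shift along the tool's x, y, z in m, then the turn, a rotation vector about the tool's x, y, z in degrees, then the opening in per cent of the stroke, from 0 (shut) to 100 (fully open). A call has 1 to 12 rows; each row is the pose to reach, as a shift and turn from the pose commanded when the call began, along the tool's axes at that moment; what a row does not reach only later rows make up. A row lasts 1/12 s, in which the tool goes at most 41.7 mm and 7.16 degrees, less where a joint would pass 70% of its speed; a pose out of reach is approached as far as the arm can. A call with a gripper value outside its range is refused whole. The fingers move at their own pace and stop on an object; "grip_force" is the grip in N (left out, the last holds). Time passes only in rows, so rows that repeat a pose let the fingers close. It gives the time, the measured TCP pose, the force, the opening and the grip force at its end, in the units of the state.
- env.state(): the state, without advancing time (a new reading comes with each control period).
- eyes.grab_frame(name): name is "side" or "top"; returns a dict with "image" (480x640x3 uint8, blue, green, red), "fovy" (degrees; the focal length in pixels is half the picture's height over the tangent of half this angle, whatever the lens; pixels are square), "cx", "cy" (the principal point, pixels), "D" ([k1, k2, p1, p2, k3] as OpenCV has them; the pictures are not rectified), "eye" and "attitude" of the camera in the world. Camera axes: x right, y up, looking along -z (the intrinsics and any distortion apply to the point x, -y, -z); pixel columns grow to the right and rows downward; lengths in mm; the calibration is good to about 2 mm. A picture is of the moment at which its call begins. There is no depth.
- env.job_done(): hands the job in; it is judged then, once.
The state is a dict: "time_s": time; "qpos": joint angles; "qvel": joint speeds; "effort": joint torques, N m; "ee_pos": TCP position; "ee_rot": TCP orientation; "force": force on the tool from outside, world axes, zero at the start; "torque": the same for the moment, N m; "gripper_width": finger opening in mm; "gripper_force": force on a finger pad.
Only numpy, scipy, OpenCV 4.12 (cv2) and the standard library are available. Lean on these libraries where they do the work, as an engineer would, in place of code of your own. Each camera call takes 0.05 s, during which the arm holds its last target. There are 200 camera calls.

## Working session

There is one attempt and no reset: what is moved stays moved. The work goes in short steps, Python scripts to look and compute and a tool call to move; the robot and the scene stay as the last step left them, time stands still between calls to the robot, and variables do not carry over. Pictures are saved under pics/ and viewed, at most 15 in all, crops included, and the job is handed in when it is done.

Besides the shell and the picture viewer there is one more tool, called after "Emit:" as name(argument=value, ...) on one line, values as JSON. send_rows: Moves the arm, as the interface text tells. Its arguments: {"type":"object","properties":{"targets":{"type":"string"},"grip_force":{"type":"number"}},"required":["targets"]}

```bash
ls; mkdir -p pics; python3 - <<'E'
from workcell import env, eyes
import cv2
print(env.state())
for n in("top","side"):
    f=eyes.grab_frame(n); cv2.imwrite(f"pics/{n}0.png",f["image"]); print({k:v for k,v in f.items() if k!="image"})
E
```

```text
pics
{'time_s': 0.0, 'qpos': array([ 6.96700408e+01,  1.83509274e+01,  8.97074383e+01,  1.63097312e-03,
        7.20426737e+01, -1.14655048e+00]), 'qvel': array([-0.01391135, -0.08823561, -0.00560782, -0.03516929, -0.11012496,
       -0.00787162]), 'effort': array([-7.62525688e-04, -4.12459981e+01, -2.31975889e+01,  7.26536172e-02,
        4.55107063e-02, -1.17400205e-04]), 'ee_pos': array([188.76086941, 542.59481384, 213.12043535]), 'ee_rot': array([-1.79899012e+02, -3.57209541e-03,  1.60816084e+02]), 'force': array([ 0.35738062, -0.03293157, -0.5482818 ]), 'torque': array([0.04769236, 0.00578932, 0.01710669]), 'gripper_force': 0.0, 'gripper_width': 91.00785553532306}
{'fovy': 53.25991005393285, 'cx': 315.2884909345479, 'cy': 243.41903433364027, 'D': array([-0.02797581,  0.        ,  0.        ,  0.        ,  0.        ]), 'eye': array([392.17381567, 226.32807544, 885.68218341]), 'attitude': array([  2.7473264 ,  -0.79919347, -88.670608  ])}
{'fovy': 46.844723441306016, 'cx': 322.8671804993706, 'cy': 235.65392053838835, 'D': array([-0.13038117,  0.        ,  0.        ,  0.        ,  0.        ]), 'eye': array([ 388.71786431, 1078.4287402 ,  460.06089971]), 'attitude': array([  63.9472063 ,    0.72959201, -177.58406584])}
```

View pics/top0.png

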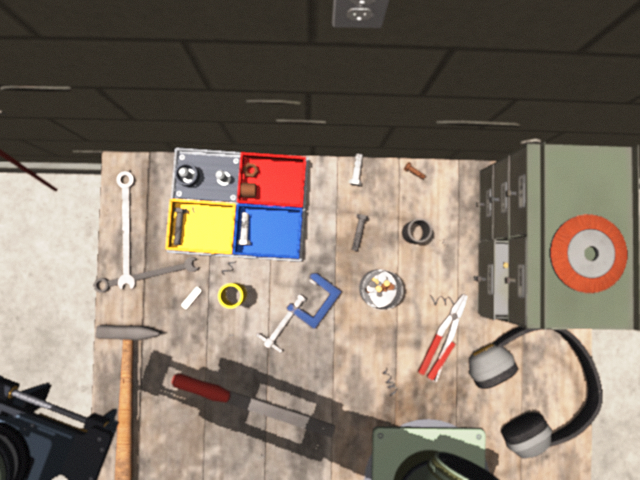

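View pics/side0.png

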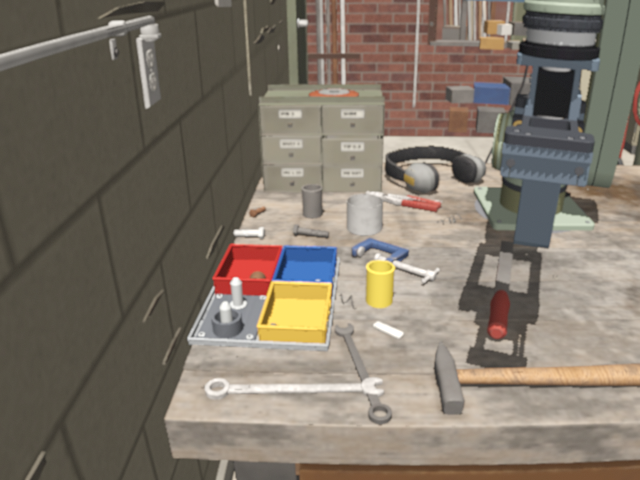

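The dark grey tube stands at (418,231). It could be confused with the yellow tube (231,295), the fixed ring on the stand (187,175) and the grey tin (381,289). The loose bolts are plated (357,169), black (359,231) and rusty (415,170). The fixed bolts lie in the bins at (178,227) and (245,228). Next is a close crop to confirm these.

```bash
cat > h.py <<'E'
import numpy as np, cv2
from scipy.spatial.transform import Rotation as Ro
from workcell import env, eyes
class Cam:
    def __init__(s,n):
        f=eyes.grab_frame(n); s.im=f["image"]; F=240/np.tan(np.radians(f["fovy"]/2))
        s.K=np.array([[F,0,f["cx"]],[0,F,f["cy"]],[0,0,1]]); s.D=np.array(f["D"]); s.e=np.array(f["eye"])
        s.R=Ro.from_euler("xyz",f["attitude"],degrees=True).as_matrix()@np.diag([1,-1,-1])  # cv cam -> world
    def ray(s,p):
        u=cv2.undistortPoints(np.array(p,float).reshape(-1,1,2),s.K,s.D).reshape(-1,2)
        return np.c_[u,np.ones(len(u))]@s.R.T
    def at(s,p,z):  # pixels -> world on plane z
        d=s.ray(p); return s.e+d*((z-s.e[2])/d[:,2])[:,None]
    def px(s,P):
        P=(np.atleast_2d(P)-s.e)@s.R
        return cv2.projectPoints(P,np.zeros(3),np.zeros(3),s.K,s.D)[0].reshape(-1,2)
E
python3 - <<'E'
from h import *
c=Cam("top"); s=Cam("side")
cv2.imwrite("pics/c1.png",cv2.resize(c.im[140:310,160:440],None,fx=2.85,fy=2.85,interpolation=cv2.INTER_CUBIC))
cv2.imwrite("pics/s1.png",cv2.resize(s.im[170:350,180:420],None,fx=3.3,fy=3.3,interpolation=cv2.INTER_CUBIC))
print(c.at([[103,153],[500,160],[357,169],[359,231],[415,170],[490,320]],0).round())
print(s.at([[170,440],[265,200]],0).round())
E
```

```text
[[ 595.  616.    0.]
 [ 601. -130.    0.]
 [ 576.  140.    0.]
 [ 460.  134.    0.]
 [ 577.   31.    0.]
 [ 300. -113.    0.]]
[[581. 653.   0.]
 [569. -37.   0.]]
```

View pics/c1.png

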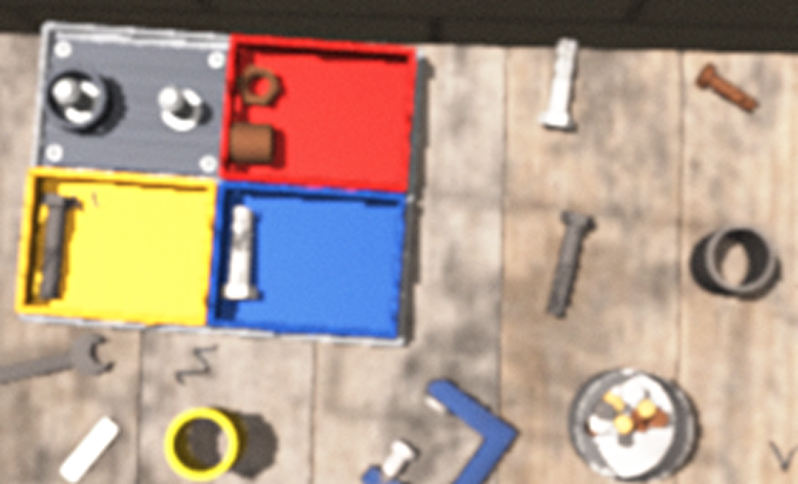

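View pics/s1.png

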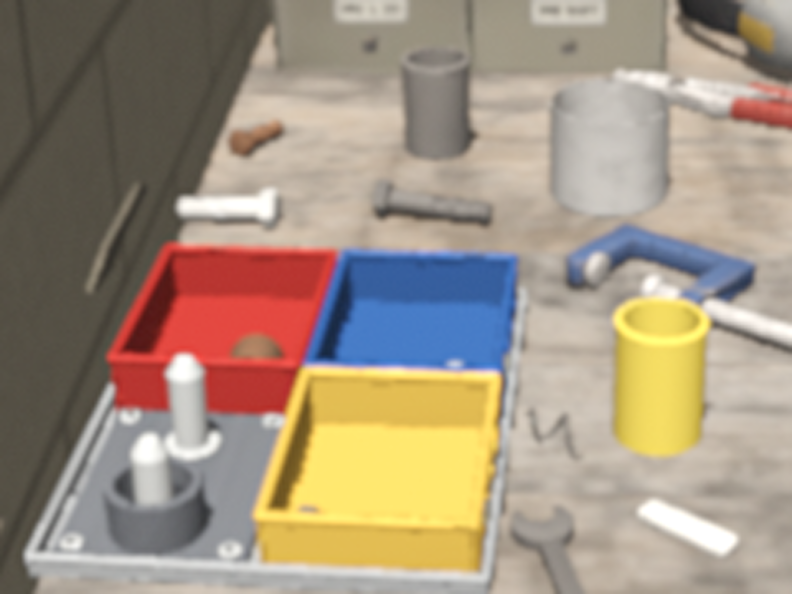

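The crop confirms the choice: the dark grey tube, three loose bolts, and the empty post nearer the red bin at c1 (180,105). Now I'll measure from both views and check how far off the wall is.

```bash
cat > m.py <<'E'
from h import *
c=Cam("top"); s=Cam("side")
C=lambda P:np.array(P,float)/2.85+[160-.32,140-.32]
S=lambda P:np.array(P,float)/3.3+[180-.35,170-.35]
def p(n,a): print(n,a[:,:2].round(1).tolist())
p("wall edge side z0",s.at(S([[40,540],[150,270],[210,150],[265,30]]),0))
p("wood edge top z0",c.at(C([[470,44],[640,48],[790,54]]),0))
p("plated top z10",c.at(C([[567,40],[557,128]]),10)); p("plated side",s.at(S([[180,207],[278,205]]),10))
p("black top",c.at(C([[577,212],[560,315]]),10)); p("black side",s.at(S([[376,198],[490,212]]),10))
p("rusty top",c.at(C([[703,70],[755,107]]),8)); p("rusty side",s.at(S([[236,142],[282,128]]),8))
p("tube rim top c",c.at(C([[740,259]]),60)); p("tube rim l,r,t,b",c.at(C([[701,259],[779,259],[740,226],[740,299]]),60))
p("tube side rim",s.at(S([[436,60]]),60)); p("tube side base",s.at(S([[404,148],[468,150]]),0))
p("carrier top z10",c.at(C([[45,24],[415,48],[403,343],[20,318]]),10))
p("red rim top",c.at(C([[232,36],[415,48],[408,192],[223,183]]),34)); p("blue rim",c.at(C([[218,183],[407,193],[400,338],[208,327]]),34))
p("yellow rim",c.at(C([[30,170],[217,181],[208,327],[20,314]]),34)); 
p("yellow side",s.at(S([[300,372],[498,376],[488,535],[262,520]]),34));p("red side",s.at(S([[168,246],[336,252],[303,365],[113,357]]),34));p("blue side",s.at(S([[342,254],[517,258]]),34))
p("post tip top z53",c.at(C([[172,97]]),51)); p("post tip side",s.at(S([[183,358]]),53)); p("post base top",c.at(C([[184,112]]),8)); p("base side",s.at(S([[191,444]]),8));p("ring tip",c.at(C([[68,89]]),53))
p("tin rim c",c.at(C([[632,422]]),58))
E
python3 m.py
```

```text
wall edge side z0 [[605.8, 454.3], [607.8, 206.1], [602.4, 44.6], [599.3, -171.6]]
wood edge top z0 [[600.8, 201.4], [601.2, 89.4], [600.0, -9.9]]
plated top z10 [[602.8, 138.7], [544.9, 144.1]]
plated side [[601.3, 147.4], [545.2, 143.9]]
black top [[490.6, 130.1], [423.8, 139.9]]
black side [[489.9, 133.8], [423.8, 151.2]]
rusty top [[585.9, 49.2], [562.5, 14.9]]
rusty side [[584.6, 50.3], [558.9, 28.1]]
tube rim top c [[458.7, 35.6]]
tube rim l,r,t,b [[458.1, 59.4], [459.3, 11.6], [478.9, 35.8], [434.3, 35.3]]
tube side rim [[459.7, 43.7]]
tube side base [[481.1, 40.2], [441.1, 42.7]]
carrier top z10 [[604.6, 477.6], [594.9, 237.3], [403.5, 240.3], [413.6, 486.2]]
red rim top [[594.0, 352.5], [589.3, 237.0], [497.9, 239.2], [500.7, 355.2]]
blue rim [[500.6, 358.3], [497.2, 239.8], [406.2, 241.9], [410.2, 361.7]]
yellow rim [[506.0, 476.4], [501.9, 359.0], [410.2, 361.7], [415.6, 479.2]]
yellow side [[502.6, 368.5], [412.6, 370.0], [412.9, 491.1], [503.4, 483.6]]
red side [[587.5, 243.7], [499.2, 248.8], [502.0, 362.3], [591.5, 357.4]]
blue side [[495.9, 251.0], [406.4, 253.9]]
post tip top z53 [[551.0, 385.7]]
post tip side [[551.0, 389.5]]
post base top [[549.6, 385.9]]
base side [[551.2, 389.8]]
ring tip [[554.1, 449.5]]
tin rim c [[358.2, 99.6]]
```

```bash
cat >> h.py <<'E'
def plan(*W):
    """W: (x,y,z,yaw[,tilt]) world waypoints, tool down; tilt>0 leans the body to -x. Prints shift m / rotvec deg in the tool frame"""
    st=env.state(); p=np.array(st["ee_pos"]); R=Ro.from_euler("xyz",st["ee_rot"],degrees=True)
    print("now",p.round(1),np.round(st["ee_rot"],1),"t",round(st["time_s"],2),"w",round(st["gripper_width"],1))
    for w in W:
        T=Ro.from_euler("y",-(w[4] if len(w)>4 else 0),degrees=True)*Ro.from_euler("xyz",[180,0,w[3]],degrees=True)
        d=R.inv().apply(np.array(w[:3])-p)/1000; r=(R.inv()*T).as_rotvec(degrees=True)
        print(w,"->",*d.round(4),*r.round(1))
E
python3 -c "
from h import *
plan((557,143,120,175),(557,143,3,175))"
```

```text
now [188.9 542.9 213.7] [-180.    -0.   160.8] t 0.3 w 91.5
(557, 143, 120, 175) -> -0.4791 -0.2567 0.0938 -0.0 -0.0 -14.2
(557, 143, 3, 175) -> -0.4791 -0.2567 0.2108 -0.0 -0.0 -14.2
```

Emit:
send_rows(targets="-0.479 -0.257 0.05 0 0 -14.2 60;-0.479 -0.257 0.05 0 0 -14.2 60;-0.479 -0.257 0.05 0 0 -14.2 60;-0.479 -0.257 0.05 0 0 -14.2 60;-0.479 -0.257 0.05 0 0 -14.2 60;-0.479 -0.257 0.05 0 0 -14.2 60;-0.479 -0.257 0.05 0 0 -14.2 60;-0.479 -0.257 0.05 0 0 -14.2 60;-0.479 -0.257 0.05 0 0 -14.2 60;-0.479 -0.257 0.05 0 0 -14.2 60;-0.479 -0.257 0.05 0 0 -14.2 60;-0.479 -0.257 0.05 0 0 -14.2 60", grip_force=30)

```text
time_s: 1.3
ee_pos: [524.2, 178.0, 168.5]
ee_rot: [180.0, 0.0, 175.0]
force: [0.1, 1.5, 0.4]
gripper_width: 54.9
gripper_force: 0.0
```

```bash
python3 -c "
from h import *
plan((557,143,60,175),(557,143,3,175))"
```

```text
now [524.2 178.  168.5] [180.   0. 175.] t 1.3 w 54.9
(557, 143, 60, 175) -> -0.0357 -0.032 0.1085 0.0 0.0 0.0
(557, 143, 3, 175) -> -0.0357 -0.032 0.1655 0.0 0.0 0.0
```

Emit:
send_rows(targets="-0.0357 -0.032 0.06 0 0 0 60;-0.0357 -0.032 0.06 0 0 0 60;-0.0357 -0.032 0.11 0 0 0 60;-0.0357 -0.032 0.11 0 0 0 60;-0.0357 -0.032 0.11 0 0 0 60")

```text
time_s: 1.72
ee_pos: [553.3, 144.1, 55.7]
ee_rot: [-179.9, -0.4, 175.0]
force: [0.6, 1.1, -0.3]
gripper_width: 54.6
gripper_force: 0.0
```

```bash
python3 -c "
from h import *
plan((557,143,60,175),(557,143,3,175))
s=Cam('side');cv2.imwrite('pics/s2.png',cv2.resize(s.im[100:280,160:400],None,fx=3.3,fy=3.3))"
```

```text
now [553.3 144.1  55.7] [-179.9   -0.4  175. ] t 1.72 w 54.6
(557, 143, 60, 175) -> -0.0038 -0.0008 -0.0044 -0.1 -0.4 -0.0
(557, 143, 3, 175) -> -0.0042 -0.0006 0.0526 -0.1 -0.4 -0.0
```

View pics/s2.png

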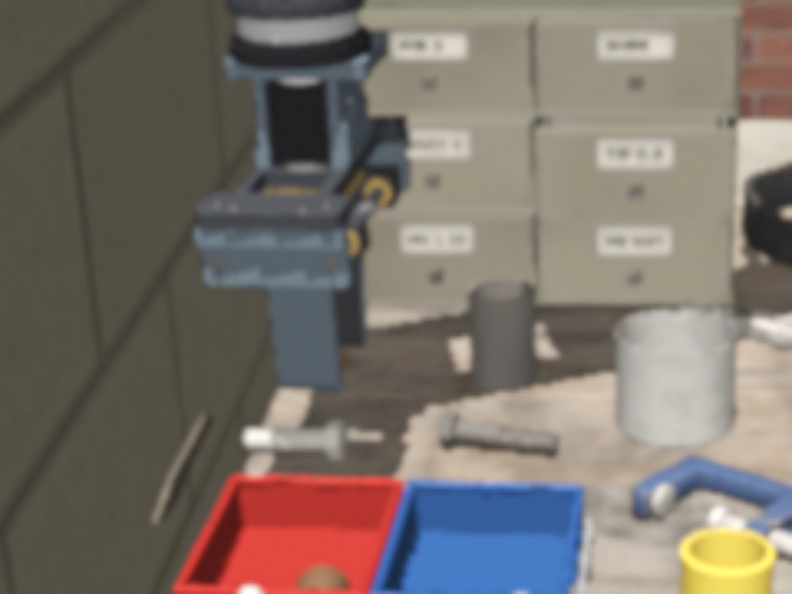

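The gripper hangs over the head half of the plated bolt (crop 300,438) and is clear of the wall, so I'll descend and grip.

Emit:
send_rows(targets="-0.002 0 0.03 0 0 0 60;-0.002 0 0.052 0 0 0 60;-0.002 0 0.052 0 0 0 60;-0.002 0 0.052 0 0 0 60;-0.002 0 0.052 0 0 0 10;-0.002 0 0.052 0 0 0 10;-0.002 0 0.052 0 0 0 10;-0.002 0 0.052 0 0 0 10;-0.002 0 0.052 0 0 0 10;-0.002 0 0.052 0 0 0 10")

```text
time_s: 2.6
ee_pos: [558.2, 144.6, 7.2]
ee_rot: [180.0, 0.1, 175.0]
force: [-1.1, 0.0, 4.6]
gripper_width: 21.8
gripper_force: 30.0
```

```bash
python3 -c "
from h import *
plan((555,143,80,175),(437,282,100,178),(437,282,9,178))"
```

```text
now [558.2 144.6   7.2] [1.80e+02 1.00e-01 1.75e+02] t 2.6 w 21.8
(555, 143, 80, 175) -> 0.003 -0.0019 -0.0728 0.0 0.1 0.0
(437, 282, 100, 178) -> 0.1326 0.1263 -0.0929 0.0 0.1 -3.0
(437, 282, 9, 178) -> 0.1327 0.1263 -0.0019 0.0 0.1 -3.0
```

Emit:
send_rows(targets="0.005 0 -0.04 0 0 0 10;0.01 0 -0.08 0 0 0 10;0.133 0.13 -0.095 0 0 -3 10;0.133 0.13 -0.095 0 0 -3 10;0.133 0.13 -0.095 0 0 -3 10;0.133 0.13 -0.095 0 0 -3 10;0.133 0.13 -0.095 0 0 -3 10;0.133 0.13 -0.095 0 0 -3 10;0.133 0.13 -0.095 0 0 -3 10;0.133 0.13 -0.095 0 0 -3 10")

```text
time_s: 3.43
ee_pos: [437.3, 284.9, 101.3]
ee_rot: [-180.0, 0.0, 178.0]
force: [0.6, -0.2, -0.8]
gripper_width: 21.7
gripper_force: 30.0
```

```bash
python3 -c "
from h import *
plan((437,286,12.5,178))
s=Cam('side');cv2.imwrite('pics/s3.png',cv2.resize(s.im[150:330,180:420],None,fx=3.3,fy=3.3))"
```

```text
now [437.3 284.9 101.3] [-180.    0.  178.] t 3.43 w 21.7
(437, 286, 12.5, 178) -> 0.0003 0.0011 0.0888 -0.0 0.0 -0.0
```

View pics/s3.png

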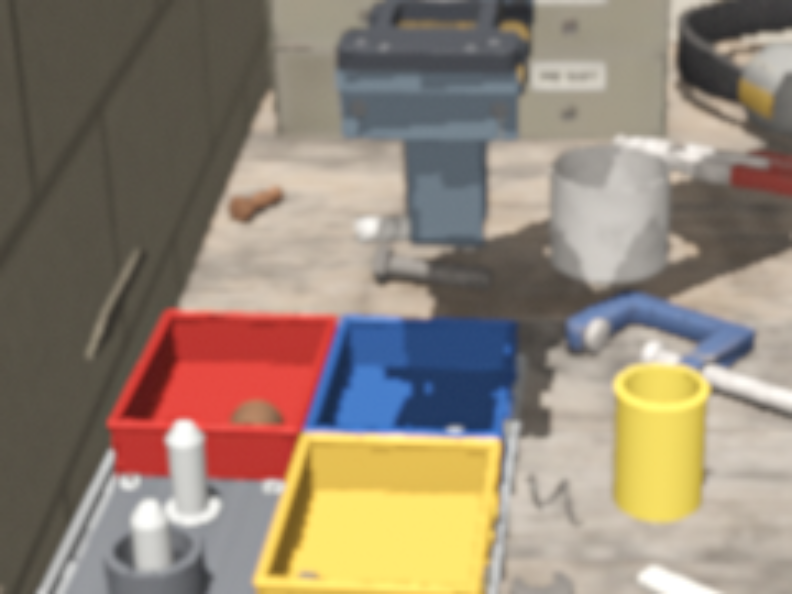

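The bolt is held level, with its tip at crop (370,228). Lowering it into the blue bin.

Emit:
send_rows(targets="0 0.001 0.035 0 0 0 10;0 0.001 0.065 0 0 0 10;0 0.001 0.08 0 0 0 10;0 0.001 0.0885 0 0 0 10;0 0.001 0.0885 0 0 0 10;0 0.001 0.0885 0 0 0 10;0 0.001 0.0885 0 0 0 45;0 0.001 0.0885 0 0 0 45;0 0.001 0.0885 0 0 0 45;0 0.001 0.05 0 0 0 45;0 0.001 0.01 0 0 0 45;0 0.001 0.01 0 0 0 45")

```text
time_s: 4.48
ee_pos: [441.0, 289.4, 98.6]
ee_rot: [179.5, 0.7, 178.0]
force: [0.5, 0.8, 1.7]
gripper_width: 41.2
gripper_force: 0.0
```

```bash
python3 -c "
from h import *
plan((457,135,90,172),(457,135,3,172))"
```

```text
now [441.  289.4  98.6] [179.5   0.7 178. ] t 4.48 w 41.2
(457, 135, 90, 172) -> -0.0212 -0.1538 0.0076 0.5 0.7 6.0
(457, 135, 3, 172) -> -0.0202 -0.1545 0.0946 0.5 0.7 6.0
```

Emit:
send_rows(targets="-0.025 -0.150 0 0 0 6.2 55;-0.025 -0.150 0 0 0 6.2 55;-0.025 -0.150 0 0 0 6.2 55;-0.025 -0.150 0 0 0 6.2 55;-0.025 -0.150 0.03 0 0 6.2 55;-0.025 -0.150 0.03 0 0 6.2 55;-0.025 -0.150 0.03 0 0 6.2 55;-0.025 -0.150 0.03 0 0 6.2 55")

```text
time_s: 5.15
ee_pos: [456.9, 136.6, 62.2]
ee_rot: [180.0, 0.0, 171.9]
force: [-0.0, -0.5, -0.1]
gripper_width: 50.0
gripper_force: 0.0
```

```bash
python3 -c "
from h import *
plan((457,135,4,172))
c=Cam('top');cv2.imwrite('pics/c3.png',cv2.resize(c.im[140:310,160:440],None,fx=2.85,fy=2.85,interpolation=cv2.INTER_CUBIC))"
```

```text
now [456.9 136.6  62.2] [180.    0.  171.9] t 5.15 w 50.0
(457, 135, 4, 172) -> -0.0003 -0.0016 0.0582 0.0 0.0 -0.1
```

View pics/c3.png

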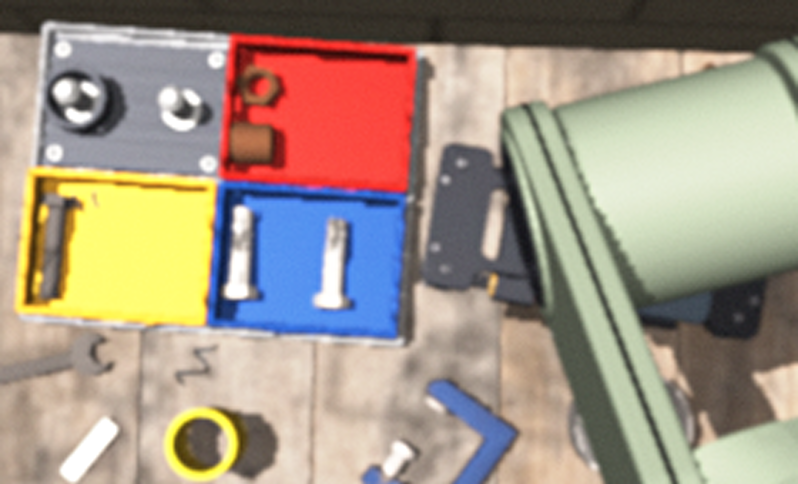

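The plated bolt lies flat on the free floor of the blue bin, at crop (332,262). Gripping the black bolt next.

Emit:
send_rows(targets="0 -0.002 0.03 0 0 0 55;0 -0.002 0.05 0 0 0 55;0 -0.002 0.056 0 0 0 55;0 -0.002 0.056 0 0 0 55;0 -0.002 0.056 0 0 0 10;0 -0.002 0.056 0 0 0 10;0 -0.002 0.056 0 0 0 10;0 -0.002 0.056 0 0 0 10;0 -0.002 0.056 0 0 0 10")

```text
time_s: 5.95
ee_pos: [456.8, 134.2, 6.3]
ee_rot: [179.9, 0.1, 171.8]
force: [-1.1, 1.0, 4.0]
gripper_width: 22.0
gripper_force: 30.0
```

```bash
python3 -c "
from h import *
plan((457,135,90,172),(458,405,90,178))"
```

```text
now [456.8 134.2   6.3] [1.799e+02 1.000e-01 1.718e+02] t 5.95 w 22.0
(457, 135, 90, 172) -> -0.0002 0.0009 -0.0837 0.1 0.1 -0.2
(458, 405, 90, 178) -> 0.0373 0.2683 -0.0835 0.0 0.1 -6.2
```

Emit:
send_rows(targets="0 0 -0.04 0 0 0 10;0 0 -0.08 0 0 0 10;0.038 0.27 -0.085 0 0 -6.2 10;0.038 0.27 -0.085 0 0 -6.2 10;0.038 0.27 -0.085 0 0 -6.2 10;0.038 0.27 -0.085 0 0 -6.2 10;0.038 0.27 -0.085 0 0 -6.2 10;0.038 0.27 -0.085 0 0 -6.2 10;0.038 0.27 -0.085 0 0 -6.2 10;0.038 0.27 -0.085 0 0 -6.2 10;0.038 0.27 -0.085 0 0 -6.2 10;0.038 0.27 -0.085 0 0 -6.2 10")

```text
time_s: 6.95
ee_pos: [456.5, 405.5, 90.2]
ee_rot: [-179.9, -0.1, 178.0]
force: [-0.6, -0.8, -0.1]
gripper_width: 22.0
gripper_force: 30.0
```

```bash
python3 -c "
from h import *
plan((458,405,12,178))
s=Cam('side');cv2.imwrite('pics/s4.png',cv2.resize(s.im[150:350,180:440],None,fx=3,fy=3))"
```

```text
now [456.5 405.5  90.2] [-1.799e+02 -1.000e-01  1.780e+02] t 6.95 w 22.0
(458, 405, 12, 178) -> -0.0016 -0.0003 0.0782 -0.1 -0.1 0.0
```

View pics/s4.png

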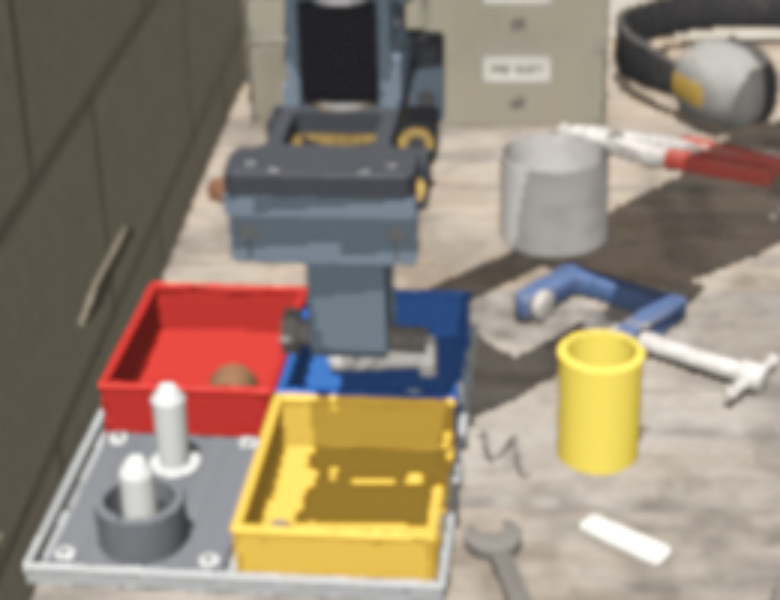

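The black bolt is held level and centred, from (285,330) to (430,340). Lowering into the yellow bin.

Emit:
send_rows(targets="-0.0015 0 0.035 0 0 0 10;-0.0015 0 0.06 0 0 0 10;-0.0015 0 0.072 0 0 0 10;-0.0015 0 0.078 0 0 0 10;-0.0015 0 0.078 0 0 0 10;-0.0015 0 0.078 0 0 0 10;-0.0015 0 0.078 0 0 0 45;-0.0015 0 0.078 0 0 0 45;-0.0015 0 0.078 0 0 0 45;-0.0015 0 0.045 0 0 0 45;-0.0015 0 0.005 0 0 0 45;-0.0015 0 -0.01 0 0 0 45")

```text
time_s: 8.0
ee_pos: [460.5, 408.3, 105.7]
ee_rot: [179.7, 0.3, 178.0]
force: [0.4, 0.4, 0.5]
gripper_width: 41.0
gripper_force: 0.0
```

Emit:
send_rows(targets="0 -0.05 -0.01 0 0 0 80;0 -0.09 -0.01 0 0 0 80;0 -0.13 -0.01 0 0 0 80;0 -0.17 -0.01 0 0 0 80;0 -0.21 -0.01 0 0 0 80;0 -0.25 -0.01 0 0 0 80;0 -0.25 -0.01 0 0 0 80;0 -0.25 -0.01 0 0 0 80")

```text
time_s: 8.67
ee_pos: [449.9, 155.0, 111.2]
ee_rot: [180.0, 0.1, 177.8]
force: [1.2, 0.2, -0.4]
gripper_width: 73.4
gripper_force: 0.0
```

```bash
python3 -c "
from h import *
plan((545,32,100,180,25),(574,32,40,180,25),(574,32,8,180,25))
c=Cam('top');cv2.imwrite('pics/c4.png',cv2.resize(c.im[140:310,160:440],None,fx=2.85,fy=2.85,interpolation=cv2.INTER_CUBIC))"
```

```text
now [449.9 155.  111.2] [1.800e+02 1.000e-01 1.778e+02] t 8.67 w 73.4
(545, 32, 100, 180, 25) -> -0.0997 -0.1193 0.0112 -0.5 -24.9 -2.2
(574, 32, 40, 180, 25) -> -0.1287 -0.1182 0.0712 -0.5 -24.9 -2.2
(574, 32, 8, 180, 25) -> -0.1286 -0.1182 0.1032 -0.5 -24.9 -2.2
```

View pics/c4.png

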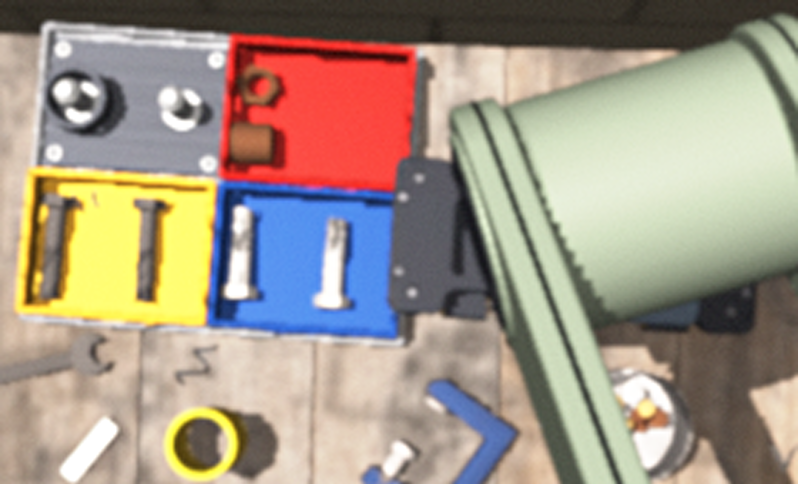

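The black bolt lies flat in the yellow bin at (148,250). The rusty bolt is close to the wall and oblique, so I'll catch it end to end with the tool leaned back, pull it clear and regrasp.

```bash
python3 -c "
from h import *
plan((545,32,100,180,15),(576,32,45,180,15),(576,32,7,180,15))"
```

```text
now [450.4 156.4 111.2] [1.799e+02 1.000e-01 1.779e+02] t 8.72 w 73.1
(545, 32, 100, 180, 15) -> -0.0991 -0.1209 0.0112 -0.2 -14.9 -2.1
(576, 32, 45, 180, 15) -> -0.13 -0.1198 0.0662 -0.2 -14.9 -2.1
(576, 32, 7, 180, 15) -> -0.13 -0.1198 0.1042 -0.2 -14.9 -2.1
```

Emit:
send_rows(targets="-0.10 -0.12 0.01 0 -15 -2.1 80;-0.10 -0.12 0.01 0 -15 -2.1 80;-0.10 -0.12 0.01 0 -15 -2.1 80;-0.10 -0.12 0.01 0 -15 -2.1 80;-0.10 -0.12 0.01 0 -15 -2.1 80;-0.12 -0.12 0.04 0 -15 -2.1 80;-0.13 -0.12 0.066 0 -15 -2.1 80;-0.13 -0.12 0.066 0 -15 -2.1 80;-0.13 -0.12 0.066 0 -15 -2.1 80;-0.13 -0.12 0.066 0 -15 -2.1 80", grip_force=10)

```text
time_s: 9.55
ee_pos: [575.8, 33.6, 45.2]
ee_rot: [-179.7, 15.0, -179.7]
force: [-0.0, -0.6, 0.0]
gripper_width: 73.2
gripper_force: 0.0
```

```bash
python3 -c "
from h import *
plan((576,32,7,180,15))
s=Cam('side');cv2.imwrite('pics/s5.png',cv2.resize(s.im[80:260,160:400],None,fx=3.3,fy=3.3))"
```

```text
now [575.8  33.6  45.2] [-179.7   15.  -179.7] t 9.55 w 73.2
(576, 32, 7, 180, 15) -> 0.0097 -0.0014 0.037 -0.2 0.0 0.2
```

View pics/s5.png

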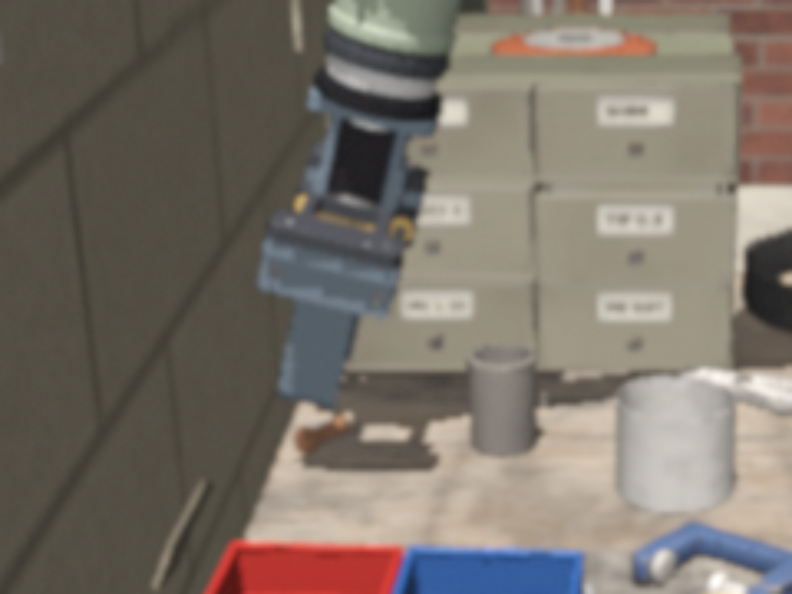

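The tool leans back from the wall with its fingers over the rusty bolt at (320,435). Descending and squeezing gently.

Emit:
send_rows(targets="0.005 -0.001 0.02 0 0 0 80;0.0095 -0.001 0.035 0 0 0 80;0.0095 -0.001 0.037 0 0 0 80;0.0095 -0.001 0.037 0 0 0 80;0.0095 -0.001 0.037 0 0 0 0;0.0095 -0.001 0.037 0 0 0 0;0.0095 -0.001 0.037 0 0 0 0;0.0095 -0.001 0.037 0 0 0 0;0.0095 -0.001 0.037 0 0 0 0;0.0095 -0.001 0.037 0 0 0 0;0.0095 -0.001 0.037 0 0 0 0;0.0095 -0.001 0.037 0 0 0 0")

```text
time_s: 10.6
ee_pos: [576.5, 31.1, 7.0]
ee_rot: [-179.7, 15.1, -179.8]
force: [-1.0, 0.2, 5.5]
gripper_width: 43.5
gripper_force: 10.0
```

```bash
python3 -c "
from h import *
plan((500,110,12,180,15),(500,110,7,180,15),(500,110,60,180,15))
print(env.state()['gripper_force'])"
```

```text
now [576.5  31.1   7. ] [-179.7   15.1 -179.8] t 10.6 w 43.5
(500, 110, 12, 180, 15) -> 0.0724 0.079 -0.0251 -0.2 0.1 0.2
(500, 110, 7, 180, 15) -> 0.0737 0.079 -0.0202 -0.2 0.1 0.2
(500, 110, 60, 180, 15) -> 0.0599 0.0788 -0.0714 -0.2 0.1 0.2
10.008050501346588
```

It jammed end to end at 43.5 mm, as expected. Pulling it clear at low height, then releasing.

Emit:
send_rows(targets="0 0 0 0 0 0 0;0.010 0.010 -0.006 0 0 0 0;0.022 0.022 -0.009 0 0 0 0;0.036 0.036 -0.013 0 0 0 0;0.050 0.050 -0.017 0 0 0 0;0.064 0.064 -0.021 0 0 0 0;0.076 0.076 -0.024 0 0 0 0;0.082 0.084 -0.026 0 0 0 0;0.082 0.084 -0.026 0 0 0 0;0.083 0.084 -0.023 0 0 0 0;0.083 0.084 -0.023 0 0 0 0", grip_force=18)

```text
time_s: 11.52
ee_pos: [490.6, 115.0, 6.8]
ee_rot: [-179.8, 15.1, -179.9]
force: [-1.9, 1.2, 3.2]
gripper_width: 42.8
gripper_force: 18.0
```

```bash
python3 -c "
from h import *
plan((490,115,7,180,15))
s=Cam('side');cv2.imwrite('pics/s6.png',cv2.resize(s.im[120:300,180:420],None,fx=3.3,fy=3.3))"
```

```text
now [490.6 115.    6.8] [-179.8   15.1 -179.9] t 11.52 w 42.8
(490, 115, 7, 180, 15) -> 0.0005 -0.0 -0.0003 -0.2 0.1 0.1
```

View pics/s6.png

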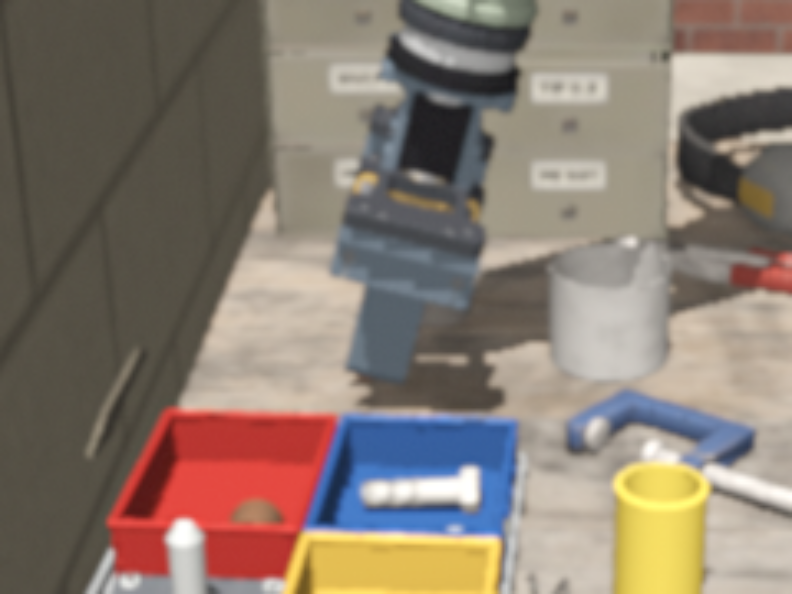

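The bolt came along and the fingers still hold it at 42.8 mm. Releasing, lifting and swinging clear to look.

Emit:
send_rows(targets="0 0 0 0 0 0 85;0 0 0 0 0 0 85;0 0 0 0 0 0 85;-0.010 0 -0.038 0 0 0 85;-0.02 0 -0.077 0 0 0 85;-0.026 0 -0.097 0 0 0 85;0.061 0.185 -0.12 0 15 0 85;0.061 0.185 -0.12 0 15 0 85;0.061 0.185 -0.12 0 15 0 85;0.061 0.185 -0.12 0 15 0 85;0.061 0.185 -0.12 0 15 0 85;0.061 0.185 -0.12 0 15 0 85", grip_force=30)

```text
time_s: 12.57
ee_pos: [397.4, 305.2, 105.7]
ee_rot: [-179.9, -0.0, -179.6]
force: [0.5, -0.5, -0.1]
gripper_width: 77.4
gripper_force: 0.0
```

```bash
python3 -c "
from h import *
plan()
c=Cam('top'); hsv=cv2.cvtColor(c.im,cv2.COLOR_BGR2HSV); 
sub=c.im[170:270,310:410]
cv2.imwrite('pics/c6.png',cv2.resize(c.im[150:270,300:440],None,fx=5,fy=5,interpolation=cv2.INTER_CUBIC))"
```

```text
now [397.4 305.2 105.7] [-179.9   -0.  -179.6] t 12.57 w 77.4
```

View pics/c6.png

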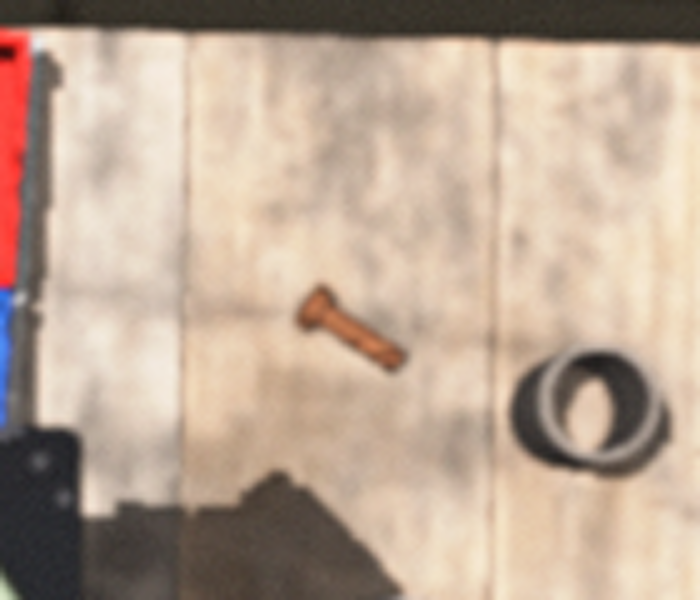

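The rusty bolt now lies free, from crop (305,304) to (403,360). The tube is untouched at (605,405).

```bash
python3 -c "
from h import *
c=Cam('top')
a=c.at(np.array([[305,304],[403,360]])/5+[299.6,149.6],9)[:,:2]; m=a.mean(0); d=a[0]-a[1]
y=np.degrees(np.arctan2(d[1],d[0])); print(a,m,y,np.hypot(*d))
print(c.at(np.array([[603,405]])/5+[299.6,149.6],60))
for yy in (y,y-180): plan((*m,60,yy),(*m,5,yy))"
```

```text
[[497.42496507 132.99248827]
 [477.61043415  96.43760657]] [487.51769961 114.71504742] 61.54014475693868 41.579742801803434
[[458.69431689  34.03970657  60.        ]]
now [398.9 301.  105.6] [-179.7   -0.  -179.7] t 12.67 w 77.2
(np.float64(487.51769961025394), np.float64(114.71504741757623), 60, np.float64(61.54014475693868)) -> -0.0877 -0.1865 0.0466 -0.2 0.3 118.7
(np.float64(487.51769961025394), np.float64(114.71504741757623), 5, np.float64(61.54014475693868)) -> -0.0877 -0.1862 0.1016 -0.2 0.3 118.7
now [398.9 301.  105.6] [-179.7   -0.  -179.7] t 12.67 w 77.2
(np.float64(487.51769961025394), np.float64(114.71504741757623), 60, np.float64(-118.45985524306133)) -> -0.0877 -0.1865 0.0466 -0.3 -0.2 -61.3
(np.float64(487.51769961025394), np.float64(114.71504741757623), 5, np.float64(-118.45985524306133)) -> -0.0877 -0.1862 0.1016 -0.3 -0.2 -61.3
```

Emit:
send_rows(targets="-0.088 -0.186 0 0 0 118.7 60;-0.088 -0.186 0 0 0 118.7 60;-0.088 -0.186 0 0 0 118.7 60;-0.088 -0.186 0 0 0 118.7 60;-0.088 -0.186 0 0 0 118.7 60;-0.088 -0.186 0 0 0 118.7 60;-0.088 -0.186 0 0 0 118.7 60;-0.088 -0.186 0 0 0 118.7 60;-0.088 -0.186 0 0 0 118.7 60;-0.088 -0.186 0 0 0 118.7 60;-0.088 -0.186 0 0 0 118.7 60;-0.088 -0.186 0 0 0 118.7 60")

```text
time_s: 13.67
ee_pos: [487.8, 112.4, 106.7]
ee_rot: [-180.0, 0.3, 93.7]
force: [-0.0, -0.9, -0.5]
gripper_width: 54.8
gripper_force: 0.0
```

```bash
python3 -c "
from h import *
plan((487.5,114.7,60,61.5),(487.5,114.7,5,61.5))"
```

```text
now [487.8 112.4 106.7] [-180.     0.3   93.7] t 13.67 w 54.8
(487.5, 114.7, 60, 61.5) -> 0.0026 -0.0002 0.0467 0.0 0.3 32.2
(487.5, 114.7, 5, 61.5) -> 0.0029 -0.0001 0.1017 0.0 0.3 32.2
```

Emit:
send_rows(targets="0.0025 0 0.02 0 0.3 32 50;0.0025 0 0.02 0 0.3 32 50;0.0025 0 0.046 0 0.3 32 50;0.0025 0 0.046 0 0.3 32 50;0.0025 0 0.046 0 0.3 32 50;0.0025 0 0.046 0 0.3 32 50;0.0025 0 0.046 0 0.3 32 50;0.0025 0 0.046 0 0.3 32 50;0.0025 0 0.046 0 0.3 32 50")

```text
time_s: 14.42
ee_pos: [487.8, 116.2, 61.0]
ee_rot: [179.9, -0.1, 62.2]
force: [-0.1, 1.5, 0.3]
gripper_width: 45.7
gripper_force: 0.0
```

```bash
python3 -c "
from h import *
plan((487.5,114.7,5,61.5))"
```

```text
now [487.8 116.2  61. ] [ 1.799e+02 -1.000e-01  6.220e+01] t 14.42 w 45.7
(487.5, 114.7, 5, 61.5) -> -0.0015 0.0003 0.056 0.1 -0.1 0.7
```

Emit:
send_rows(targets="-0.0015 0 0.03 0 0 0.7 50;-0.0015 0 0.05 0 0 0.7 50;-0.0015 0 0.056 0 0 0.7 50;-0.0015 0 0.056 0 0 0.7 50;-0.0015 0 0.056 0 0 0.7 5;-0.0015 0 0.056 0 0 0.7 5;-0.0015 0 0.056 0 0 0.7 5;-0.0015 0 0.056 0 0 0.7 5;-0.0015 0 0.056 0 0 0.7 5;-0.0015 0 0.056 0 0 0.7 5")

```text
time_s: 15.25
ee_pos: [487.7, 115.6, 5.6]
ee_rot: [179.9, -0.1, 61.5]
force: [-0.3, 0.2, 5.0]
gripper_width: 18.6
gripper_force: 30.0
```

```bash
python3 -c "
from h import *
plan((480,180,110,-2),(545,280,110,-2))"
```

```text
now [487.7 115.6   5.6] [ 1.799e+02 -1.000e-01  6.150e+01] t 15.25 w 18.6
(480, 180, 110, -2) -> 0.0532 -0.0373 -0.1043 0.0 -0.2 63.5
(545, 280, 110, -2) -> 0.1721 -0.028 -0.1041 0.0 -0.2 63.5
```

Emit:
send_rows(targets="0 0 -0.04 0 0 0 5;0 0 -0.08 0 0 0 5;0.053 -0.037 -0.104 0 0 63.5 5;0.053 -0.037 -0.104 0 0 63.5 5;0.053 -0.037 -0.104 0 0 63.5 5;0.053 -0.037 -0.104 0 0 63.5 5;0.053 -0.037 -0.104 0 0 63.5 5;0.053 -0.037 -0.104 0 0 63.5 5;0.053 -0.037 -0.104 0 0 63.5 5;0.053 -0.037 -0.104 0 0 63.5 5;0.053 -0.037 -0.104 0 0 63.5 5;0.053 -0.037 -0.104 0 0 63.5 5")

```text
time_s: 16.25
ee_pos: [479.4, 179.5, 108.7]
ee_rot: [-180.0, -0.0, -2.2]
force: [0.4, -0.3, -0.4]
gripper_width: 18.1
gripper_force: 30.0
```

```bash
python3 -c "
from h import *
plan((543,278,80,-2),(543,278,12,-2))"
```

```text
now [479.4 179.5 108.7] [-180.    -0.    -2.2] t 16.25 w 18.1
(543, 278, 80, -2) -> 0.0599 -0.1008 0.0287 -0.0 -0.0 -0.2
(543, 278, 12, -2) -> 0.0598 -0.1008 0.0967 -0.0 -0.0 -0.2
```

Emit:
send_rows(targets="0.06 -0.101 0 0 0 0 5;0.06 -0.101 0 0 0 0 5;0.06 -0.101 0 0 0 0 5;0.06 -0.101 0.03 0 0 0 5;0.06 -0.101 0.06 0 0 0 5;0.06 -0.101 0.06 0 0 0 5;0.06 -0.101 0.06 0 0 0 5")

```text
time_s: 16.83
ee_pos: [541.9, 277.8, 47.5]
ee_rot: [179.9, 0.2, -1.9]
force: [-0.1, -0.4, -1.2]
gripper_width: 18.6
gripper_force: 30.0
```

```bash
python3 -c "
from h import *
plan((543,278,11.3,-2))"
```

```text
now [541.9 277.8  47.5] [179.9   0.2  -1.9] t 16.83 w 18.6
(543, 278, 11.3, -2) -> 0.0012 -0.0003 0.0362 0.1 0.2 0.1
```

Emit:
send_rows(targets="0 0 0.02 0 0 0 5;0 0 0.032 0 0 0 5;0 0 0.037 0 0 0 5;0 0 0.037 0 0 0 5;0 0 0.037 0 0 0 5;0 0 0.037 0 0 0 42;0 0 0.037 0 0 0 42;0 0 0.037 0 0 0 42;0 0 0.01 0 0 0 42;0 0 -0.03 0 0 0 42;0 0 -0.06 0 0 0 42;0 0 -0.06 0 0 0 42")

```text
time_s: 17.83
ee_pos: [547.4, 280.4, 116.4]
ee_rot: [-179.6, -0.8, -2.0]
force: [0.8, -0.1, 1.1]
gripper_width: 38.3
gripper_force: 0.0
```

```bash
python3 -c "
from h import *
plan((458.5,35,130,0),(458.5,35,32,0))"
```

```text
now [547.4 280.4 116.4] [-179.6   -0.8   -2. ] t 17.83 w 38.3
(458.5, 35, 130, 0) -> -0.0799 0.2483 -0.0164 -0.4 -0.8 -2.0
(458.5, 35, 32, 0) -> -0.0812 0.249 0.0816 -0.4 -0.8 -2.0
```

Emit:
send_rows(targets="-0.075 0.246 -0.022 0 0 -2 95;-0.075 0.246 -0.022 0 0 -2 95;-0.075 0.246 -0.022 0 0 -2 95;-0.075 0.246 -0.022 0 0 -2 95;-0.075 0.246 -0.022 0 0 -2 95;-0.075 0.246 -0.022 0 0 -2 95;-0.075 0.246 -0.022 0 0 -2 95;-0.075 0.246 -0.022 0 0 -2 95;-0.075 0.246 -0.022 0 0 -2 95;-0.075 0.246 -0.022 0 0 -2 95;-0.075 0.246 -0.022 0 0 -2 95")

```text
time_s: 18.75
ee_pos: [460.1, 36.5, 130.6]
ee_rot: [-180.0, -0.1, 0.1]
force: [0.6, -0.4, -0.6]
gripper_width: 86.4
gripper_force: 0.0
```

```bash
python3 -c "
from h import *
plan((458.5,35,32,0))
c=Cam('top');cv2.imwrite('pics/c7.png',cv2.resize(c.im[140:310,160:440],None,fx=2.85,fy=2.85,interpolation=cv2.INTER_CUBIC))"
```

```text
now [460.1  36.5 130.6] [-1.8e+02 -1.0e-01  1.0e-01] t 18.75 w 86.4
(458.5, 35, 32, 0) -> -0.0018 0.0016 0.0986 -0.0 -0.1 0.1
```

View pics/c7.png

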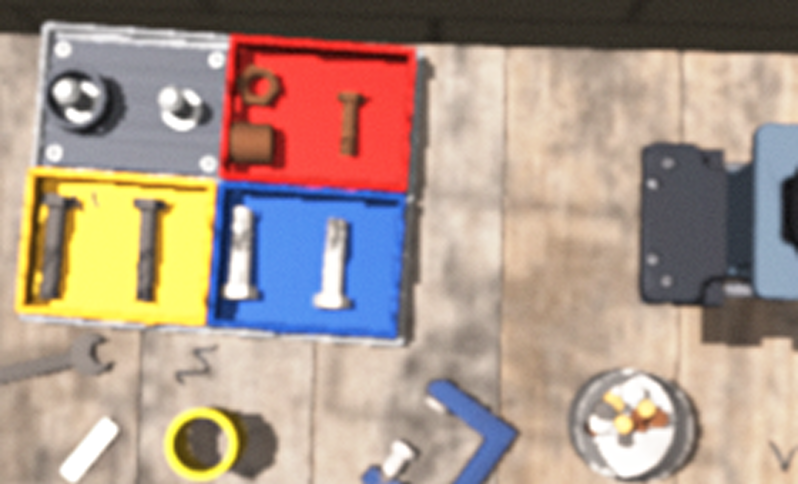

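All three bolts lie flat in their bins, the rusty one at (350,122). Now the tube.

Emit:
send_rows(targets="-0.002 0.0015 0.03 0 0 0 95;-0.002 0.0015 0.06 0 0 0 95;-0.002 0.0015 0.085 0 0 0 95;-0.002 0.0015 0.097 0 0 0 95;-0.002 0.0015 0.097 0 0 0 95;-0.002 0.0015 0.097 0 0 0 20;-0.002 0.0015 0.097 0 0 0 20;-0.002 0.0015 0.097 0 0 0 20;-0.002 0.0015 0.097 0 0 0 20;-0.002 0.0015 0.097 0 0 0 20;-0.002 0.0015 0.097 0 0 0 20", grip_force=35)

```text
time_s: 19.72
ee_pos: [457.9, 33.8, 34.3]
ee_rot: [-180.0, -0.1, -0.1]
force: [0.6, -0.4, -0.5]
gripper_width: 49.9
gripper_force: 0.0
```

```bash
python3 -c "
from h import *
plan((458.5,35,120,0),(550,386,120,-2))"
```

```text
now [457.9  33.8  34.3] [-1.8e+02 -1.0e-01 -1.0e-01] t 19.72 w 49.9
(458.5, 35, 120, 0) -> 0.0008 -0.0013 -0.0857 -0.0 -0.1 -0.1
(550, 386, 120, -2) -> 0.092 -0.3524 -0.0853 -0.0 -0.1 1.9
```

Emit:
send_rows(targets="0 0 0 0 0 0 20;0 0 0 0 0 0 20;0 0 0 0 0 0 20;0 0 0 0 0 0 20;0 0 0 0 0 0 20")

```text
time_s: 20.13
ee_pos: [457.8, 33.7, 34.0]
ee_rot: [-180.0, -0.1, -0.1]
force: [-0.4, 0.1, 5.5]
gripper_width: 41.3
gripper_force: 35.0
```

```bash
python3 -c "
from h import *
plan((458.5,35,120,0),(550,386,120,-2))"
```

```text
now [457.8  33.7  34. ] [-1.8e+02 -1.0e-01 -1.0e-01] t 20.13 w 41.3
(458.5, 35, 120, 0) -> 0.0008 -0.0013 -0.086 -0.0 -0.1 -0.1
(550, 386, 120, -2) -> 0.092 -0.3524 -0.0857 -0.0 -0.1 1.9
```

Emit:
send_rows(targets="0 0 -0.04 0 0 0 20;0 0 -0.08 0 0 0 20;0.092 -0.352 -0.09 0 0 2 20;0.092 -0.352 -0.09 0 0 2 20;0.092 -0.352 -0.09 0 0 2 20;0.092 -0.352 -0.09 0 0 2 20;0.092 -0.352 -0.09 0 0 2 20;0.092 -0.352 -0.09 0 0 2 20;0.092 -0.352 -0.09 0 0 2 20;0.092 -0.352 -0.09 0 0 2 20;0.092 -0.352 -0.09 0 0 2 20;0.092 -0.352 -0.09 0 0 2 20")

```text
time_s: 21.13
ee_pos: [550.7, 391.8, 122.6]
ee_rot: [-179.8, -0.1, -1.8]
force: [0.1, 0.0, -1.3]
gripper_width: 41.1
gripper_force: 35.0
```

Emit:
send_rows(targets="0 0 0 0 0 0 20;0 0 0 0 0 0 20;0 0 0 0 0 0 20")

```text
time_s: 21.38
ee_pos: [549.3, 384.1, 123.4]
ee_rot: [179.9, 0.0, -2.1]
force: [-0.8, 0.3, -0.8]
gripper_width: 41.3
gripper_force: 35.0
```

```bash
python3 -c "
from h import *
plan((550.5,386.5,90,-2),(550.5,386.5,43,-2))
s=Cam('side');cv2.imwrite('pics/s8.png',cv2.resize(s.im[170:370,150:400],None,fx=3,fy=3))
print(s.px([[550.5,386.5,53]]),s.px([[550.5,386.5,86],[550.5,386.5,146]]))"
```

```text
now [549.3 384.1 123.4] [179.9   0.   -2.1] t 21.38 w 41.3
(550.5, 386.5, 90, -2) -> 0.0011 -0.0024 0.0334 0.1 0.0 -0.1
(550.5, 386.5, 43, -2) -> 0.0012 -0.0025 0.0804 0.1 0.0 -0.1
[[235.80589395 277.08252535]] [[233.8853358  257.20029105]
 [230.29170766 219.09488701]]
```

View pics/s8.png

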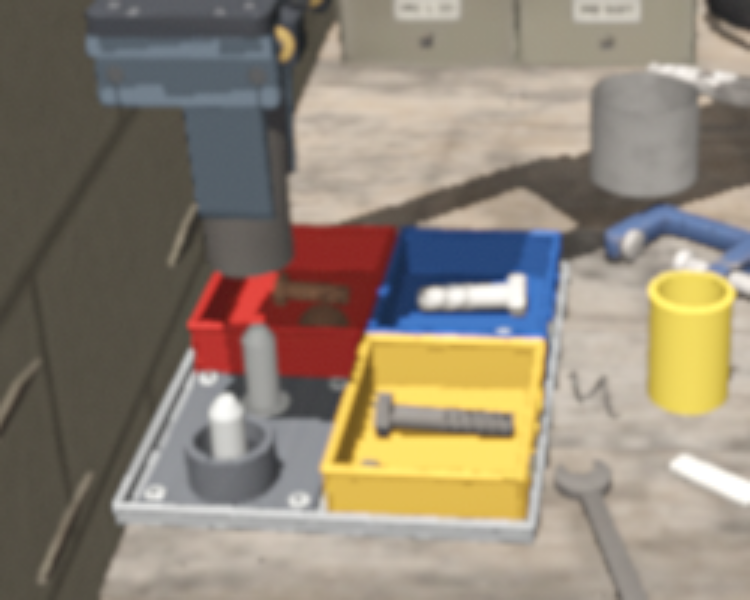

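The tube hangs upright with its bottom centre at (249,262), in line with the empty post tip at (259,327) as projected. Lowering in stages.

Emit:
send_rows(targets="0.001 -0.0015 0 0 0 0 20;0.001 -0.0015 0.015 0 0 0 20;0.001 -0.0015 0.03 0 0 0 20;0.001 -0.0015 0.04 0 0 0 20;0.001 -0.0015 0.05 0 0 0 20;0.001 -0.0015 0.06 0 0 0 20;0.001 -0.0015 0.068 0 0 0 20;0.001 -0.0015 0.068 0 0 0 20;0.001 -0.0015 0.068 0 0 0 20")

```text
time_s: 22.18
ee_pos: [550.8, 387.0, 55.6]
ee_rot: [180.0, -0.0, -2.1]
force: [0.5, -0.6, -0.0]
gripper_width: 41.0
gripper_force: 35.0
```

```bash
python3 -c "
from h import *
plan((550.5,386.5,42.5,-2))"
```

```text
now [550.8 387.   55.6] [180.   -0.   -2.1] t 22.18 w 41.0
(550.5, 386.5, 42.5, -2) -> -0.0003 0.0005 0.0131 0.0 -0.0 -0.1
```

Emit:
send_rows(targets="0 0 0.006 0 0 0 20;0 0 0.011 0 0 0 20;0 0 0.013 0 0 0 20;0 0 0.0135 0 0 0 20;0 0 0.0135 0 0 0 20;0 0 0.0135 0 0 0 20")

```text
time_s: 22.68
ee_pos: [551.1, 387.2, 42.6]
ee_rot: [-180.0, -0.1, -2.0]
force: [0.4, 0.5, -1.5]
gripper_width: 41.3
gripper_force: 35.0
```

Emit:
send_rows(targets="0 0 0 0 0 0 62;0 0 0 0 0 0 62;0 0 0 0 0 0 62;0 0 0 0 0 0 62;0 0 -0.02 0 0 0 62;0 0 -0.05 0 0 0 62;0 0 -0.09 0 0 0 62;-0.10 0.03 -0.13 0 0 0 62;-0.15 0.10 -0.13 0 0 0 62;-0.15 0.10 -0.13 0 0 0 62;-0.15 0.10 -0.13 0 0 0 62;-0.15 0.10 -0.13 0 0 0 62")

```text
time_s: 23.68
ee_pos: [393.4, 289.9, 173.1]
ee_rot: [180.0, 0.0, -2.0]
force: [0.2, -0.3, -0.1]
gripper_width: 56.3
gripper_force: 0.0
```

```bash
python3 -c "
from h import *
plan()
s=Cam('side');c=Cam('top');a=cv2.resize(s.im[220:370,170:370],None,fx=2.6,fy=2.6);b=cv2.resize(c.im[145:265,160:310],None,fx=2.6,fy=2.6)
b=cv2.copyMakeBorder(b,0,a.shape[0]-b.shape[0],0,0,cv2.BORDER_CONSTANT)
o=np.hstack([a,b]);cv2.imwrite('pics/f9.png',cv2.resize(o,(800,int(o.shape[0]*800/o.shape[1]))))
print(s.px([[550.5,386.5,68]]),o.shape)"
```

```text
now [393.4 289.9 173.1] [180.   0.  -2.] t 23.68 w 56.3
[[234.93798845 268.13776108]] (390, 910, 3)
```

View pics/f9.png

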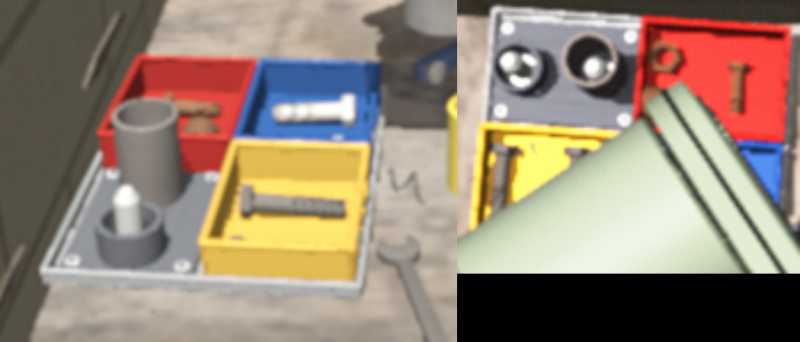

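The tube stands upright on the plate with the post inside it. Its rim is at about full pixel (235,270), against (235,268) predicted for fully seated. The three bolts are in place, so I'm handing in.

```bash
python3 -c "
from workcell import env
print(env.job_done())"
```

```text
the job is handed in; nothing more can be done
None
```

I placed the plated, black and rusty bolts flat in the blue, yellow and red bins, in that order, seated the spacer tube on the empty post, left the tin and clamp alone, and handed the job in at about 24 s; no verdict was returned.

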